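# Tip the nuts into the corner of the carry tote nearest the bolt board and hold it there

## Task

Pick up the carry tote by its handle and tilt it so that all three loose nuts slide together into the one inner corner that is nearest the board with the upright bolts (look which side of the robot it is on), so they can be picked out for the bolts. Finish holding the tote like that: still gripped, still tilted, all of it clear of the bench and of everything else by a few centimetres, with the nuts at rest in that corner. Spill no nut and leave the other things on the bench where they are.

Things in the scene. Friction and masses are not known exactly. Their poses are not given: they have to be found in the camera images.
- tote: open grey plastic carry tote, 260 mm long (its x) by 190 mm wide (its y), floor and walls 6 mm thick, side walls 60 mm high; gabled ends rise to 130 mm and carry a wooden handle bar along the tote's x over its middle. Origin: centre of the underside; z up. It stands on the bench with its long x axis pointing roughly away from the robot (yaw within 0.25 rad). About 0.36 to 0.6 kg, nuts extra (0.1 kg).
- tote_handle (a point): centre of the handle bar, 115 mm above the tote's underside, above its middle. The bar is rectangular, 34 mm wide and 22 mm high (flat sides facing the tote's +y and -y), 248 mm long along the tote's x; below it is free space down to the nuts on the floor.
- tote_near_left (a point): inner floor corner of the tote at its -x, +y side (towards the robot, on the robot's left): where the floor top meets the two walls; 6 mm above the tote's underside
- tote_near_right (a point): inner floor corner of the tote at its -x, -y side (towards the robot, on the robot's right): where the floor top meets the two walls; 6 mm above the tote's underside
- tote_far_left (a point): inner floor corner of the tote at its +x, +y side (away from the robot, left): where the floor top meets the two walls; 6 mm above the tote's underside
- tote_far_right (a point): inner floor corner of the tote at its +x, -y side (away from the robot, right): where the floor top meets the two walls; 6 mm above the tote's underside
- nut0: one of three alike loose steel hex nuts, 24 mm across flats, 13 mm thick, 33 g, lying on the tote floor; origin: centre of its underside. Slick (friction 0.12 to 0.18): slides on the floor from 7 to 11 degrees of tilt. To bring it along the walls right into a corner, tilt towards the corner diagonally (evenly in the tote's x and y) by about 30 degrees; in the corner the nuts may settle as a group or in a row against one another
- nut1: one of three alike loose steel hex nuts, 24 mm across flats, 13 mm thick, 33 g, lying on the tote floor; origin: centre of its underside. Slick (friction 0.12 to 0.18): slides on the floor from 7 to 11 degrees of tilt. To bring it along the walls right into a corner, tilt towards the corner diagonally (evenly in the tote's x and y) by about 30 degrees; in the corner the nuts may settle as a group or in a row against one another
- nut2: one of three alike loose steel hex nuts, 24 mm across flats, 13 mm thick, 33 g, lying on the tote floor; origin: centre of its underside. Slick (friction 0.12 to 0.18): slides on the floor from 7 to 11 degrees of tilt. To bring it along the walls right into a corner, tilt towards the corner diagonally (evenly in the tote's x and y) by about 30 degrees; in the corner the nuts may settle as a group or in a row against one another
- bolt_board: pine board 140 x 200 x 28 mm fixed to the bench, with a row of three upright steel bolts (16 mm thick, tops 81 mm above the bench) that await the nuts. It lies near the robot, either to its left (y > 0) or to its right (y < 0). Origin: centre of the underside
- offcuts: plain stack of three pine offcuts, 140 x 190 mm, 57 mm high, no bolts, fixed, on the other side of the robot from the bolt board. Origin: centre of the underside
- glue: bystander: white glue bottle, 60 mm diameter, 170 mm tall, standing; origin under its centre
- jar: bystander: jar, 72 mm diameter, 90 mm tall, standing; origin under its centre
- screwdriver: bystander: screwdriver 200 mm long lying along its x; origin under its centre
- sanding_block: bystander: cork sanding block 110 x 65 x 32 mm; origin under its centre
- wrench: bystander: wrench 180 mm long lying along its x, beyond the tote; origin under its centre
- square: bystander: try square, wooden stock 100 mm along its x, steel blade 150 mm along its y, 16 mm thick; origin under the stock's centre

How it is judged:
By the outcome, as a careful person would: the job done as asked, in the order asked, and still so for the second after the job is handed in, while the arm keeps its last pose, push and grip.
It also fails if it takes over 38 s, if anything falls off the work surface, if the arm or the gripper's body presses on something with over 40 N, if the wrist force passes 120 N, or if a joint passes its speed limit or range.

## Robot

A 6-joint arm with a two-finger parallel gripper is mounted at the origin on the work surface. World frame = base frame: x ahead of the robot, y to its left, z up, the work surface at z = 0. Lengths are in m, angles in rad, forces in N, time in s.
With the tool pointing down it reaches from about 0.35 to 0.85 m from the base axis. Payload 8.1 kg.
Tool frame: the origin (TCP) lies midway between the tips of the shut fingers; the grasp point (between the pads) lies robot.grip_depth behind it (robot.grip_depth is the distance from the TCP to the grasp point, in m); z points along the fingers, y is the line along which they close (so a half turn about z gives the same grasp; the last joint's range is limited). The gripper opens to 93 mm and grips with 3 to 60 N. Pads are 15 mm wide; open, the fingers measure 128 mm over their backs; the gripper's body (75 mm by 188 mm) begins 65 mm behind the grasp point.
Start: joints at [1.181, 0.13, 1.488, -0, 1.523, -0.085], TCP at [0.18, 0.572, 0.219] pointing down, gripper open.
Joint ranges: [-2.96, 2.96], [-0.89, 2.26], [0.02, 2.5], [-1.34, 4.48], [0, 2.73], [-2.66, 2.66]. Speed limits (rad/s): [2.39, 2.39, 2.79, 3.14, 3.14, 3.14].

## Interface

Orientations are given as a rotation vector (axis times angle).
In Python, from plant import robot gives the robot as it stands.
- The arm moves only by the tool carry_out, never from a script. Its argument "rows" is a list of rows, each a list of 6 numbers: the shift along the tool's x, y, z in m, then the turn, a rotation vector about the tool's x, y, z in degrees. A call has 1 to 12 rows; each row is the pose to reach, as a shift and turn from the pose commanded when the call began, along the tool's axes at that moment; what a row does not reach only later rows make up. A row lasts 1/8 s, in which the tool goes at most 62.5 mm and 10.7 degrees, less where a joint would pass 70% of its speed; a pose out of reach is approached as far as the arm can. A call with a gripper value outside its range is refused whole. "jaw" is the closure in counts, from 0 (fully open) to 255 (shut), set as the call begins (left out, the last holds). The fingers move at their own pace and stop on an object; "force" is the grip in N (left out, the last holds). Time passes only in rows, so rows that repeat a pose let the fingers close. It gives the time, the measured TCP pose, the force, the opening and the grip force at its end, in the units of the state.
- robot.read_state(): the state, without advancing time (a new reading comes with each control period).
- robot.read_camera(name): name is "side" or "top" or "wrist"; returns the picture (384x512x3 uint8, red, green, blue); there is no depth.
- robot.camera_model(name): a dict with "fx", "fy", "cx", "cy" (pixels), "dist" ([k1, k2, p1, p2, k3] as OpenCV has them; the pictures are not rectified), "R" (3x3) and "t" (3): a world point X has camera coordinates R X + t; the wrist camera has in their place "mount" (4x4, takes a point from camera to tool coordinates, whose origin is the TCP and whose axes are the flange's). Camera axes: x right, y down, z forward; pixel columns grow to the right and rows downward; lengths in m; the calibration is good to about 2 mm. A picture is of the moment at which its call begins: read the wrist's pose just before it. camera_model takes no time and is no camera call.
- robot.close_job(): hands the job in; it is judged then, once.
Trained networks look in the newest picture that a camera, given by its name, has taken for a name from the list of things; names that differ only in an ending like _2 or _b are one class to them, and where a whole thing is asked for, a point or a joint stands for the part that bears it (a point fixed in the world has none). Each returns a list of dicts, best first, with "conf" (0 to 1); they miss things now and then, are a little off and sometimes report something else, mostly with a low value. They report only what shows in the picture. A call takes as long as a camera call.
- robot.outline_of(camera, target): "pixels" (384x512 bool, what is visible of it) and "pixel" ([column, row] in pixels, amid what is visible of it).
The state is a dict: "t": time; "q": joint angles; "dq": joint speeds; "joint_torque": joint torques, N m; "tool_pos": TCP position; "orientation": TCP orientation; "force": force on the tool from outside, world axes, zero at the start; "wrist_torque": the same for the moment, N m; "opening": finger opening in m; "gripper_force": force on a finger pad.
Only numpy, scipy, OpenCV 4.12 (cv2) and the standard library are available. Lean on these libraries where they do the work, as an engineer would, in place of code of your own. Each camera call takes 0.05 s, during which the arm holds its last target. There are 200 camera calls.

## Working session

There is one attempt and no reset: what is moved stays moved. The work goes in short steps, Python scripts to look and compute and a tool call to move; the robot and the scene stay as the last step left them, time stands still between calls to the robot, and variables do not carry over. Pictures are saved under pics/ and viewed, at most 10 in all, crops included, and the job is handed in when it is done.

Besides the shell and the picture viewer there is one more tool, called after ">>>" as a command line: name --pt "numbers of a row" for each row, then --argument value for the rest. carry_out: Moves the arm, as the interface text tells. Its arguments: {"type":"object","properties":{"rows":{"type":"array"},"jaw":{"type":"number"},"force":{"type":"number"}},"required":["rows"]}

```bash
ls; mkdir -p pics
python3 - <<'E'
from plant import robot
import cv2,numpy as np
a=robot.read_camera("top");b=robot.read_camera("side")
cv2.imwrite("pics/a.png",np.vstack([a,b])[:, :, ::-1][::1]) 
cv2.imwrite("pics/top.png",a[:,:,::-1]);cv2.imwrite("pics/side.png",b[:,:,::-1])
for c in("top","side"):print(c,robot.camera_model(c))
for n in("tote","tote_handle","bolt_board","offcuts","nut0"):
  for c in("top","side"):
    for d in robot.outline_of(c,n)[:3]:print(n,c,d["conf"],d["pixel"],d["pixels"].sum())
print(robot.read_state(),robot.grip_depth)
E
```

```text
pics
top {'fx': 446.70980993520044, 'fy': 446.70980993520044, 'cx': 254.33169260571444, 'cy': 192.65659246309934, 'dist': array([-0.01370762,  0.        ,  0.        ,  0.        ,  0.        ]), 'R': array([[-0.01105843, -0.99983233,  0.0145955 ],
       [-0.98578373,  0.00845342, -0.16780634],
       [ 0.16765482, -0.01624368, -0.98571193]]), 't': array([-0.04919582,  0.56490674,  1.52978458])}
side {'fx': 483.31209106515246, 'fy': 483.31209106515246, 'cx': 255.87624730607374, 'cy': 193.84429953242957, 'dist': array([-0.035669,  0.      ,  0.      ,  0.      ,  0.      ]), 'R': array([[ 0.996311  , -0.08539988, -0.00844052],
       [-0.05939268, -0.61520275, -0.78612854],
       [ 0.06194265,  0.78372982, -0.6180054 ]]), 't': array([-0.53240531,  0.08668674,  1.65890739])}
tote top 0.57 [260.5, 193.3] 4026
tote side 0.66 [266.4, 217.1] 4190
tote side 0.41 [274.1, 140.3] 596
tote_handle top 0.76 [256.7, 192.6] 4143
tote_handle side 0.72 [268.0, 213.1] 4310
bolt_board top 0.92 [124.2, 261.6] 2427
bolt_board side 0.96 [198.8, 146.7] 1005
bolt_board side 0.24 [239.7, 151.2] 411
offcuts
[... 288 characters left out ...]
.43 [286.5, 206.7] 49
{'t': 0.6, 'q': array([ 1.18061144e+00,  1.30379343e-01,  1.48816018e+00,  2.82729136e-06,
        1.52302170e+00, -8.53748039e-02]), 'dq': array([ 0.00157048, -0.00099058,  0.00074474, -0.00194237, -0.00078197,
       -0.0010781 ]), 'joint_torque': array([-4.31389462e-04, -5.59418142e+01, -4.91791463e+01,  7.66537408e-02,
        2.31931172e-02,  1.46406467e-05]), 'tool_pos': array([0.18003685, 0.57236949, 0.21866946]), 'orientation': array([4.76942696e-01, 3.10517323e+00, 4.90318342e-05]), 'force': array([-0.16553444,  0.32983228,  0.19317585]), 'wrist_torque': array([ 0.01669324, -0.00508871,  0.01212408]), 'gripper_force': 0.0, 'opening': 0.09298058233519038} 0.0188
```

View pics/top.png

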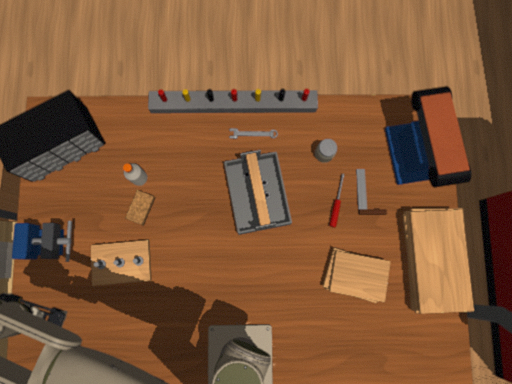

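View pics/side.png

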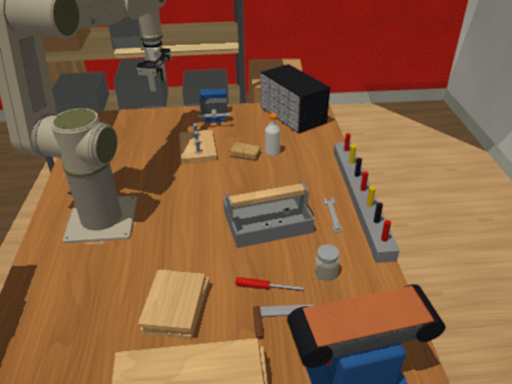

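The top picture shows the bolt board at about (121,260), left of the robot (y>0), and the tote at about (257,192), with its handle running from (252,152) to (263,225). So the target corner is near_left. Next I fit the handle bar.

```bash
cat > h.py <<'E'
from plant import robot
import cv2,numpy as np
from scipy.spatial.transform import Rotation as Rot
def ray(c,px,z):
    m=robot.camera_model(c);K=np.array([[m["fx"],0,m["cx"]],[0,m["fy"],m["cy"]],[0,0,1]])
    u=cv2.undistortPoints(np.array(px,float).reshape(-1,1,2),K,m["dist"])[:,0]
    d=np.c_[u,np.ones(len(u))]@m["R"];o=-m["R"].T@m["t"]
    return o+d*((z-o[2])/d[:,2])[:,None]
def proj(c,X):
    m=robot.camera_model(c);K=np.array([[m["fx"],0,m["cx"]],[0,m["fy"],m["cy"]],[0,0,1]])
    return cv2.projectPoints(np.array(X,float),cv2.Rodrigues(m["R"])[0],m["t"],K,m["dist"])[0][:,0]
E
python3 - <<'E'
from h import *
im=cv2.imread("pics/top.png")
m=np.zeros((384,512),np.uint8);cv2.fillPoly(m,[np.array([[222,150],[275,150],[292,228],[236,234]])],1)
w=((im[...,2].astype(int)-im[...,0]>40)&(im[...,2]>150)&(m>0)).astype(np.uint8)
n,l,s,c=cv2.connectedComponentsWithStats(w);k=1+s[1:,4].argmax()
pts=np.argwhere(l==k)[:,::-1].astype(float)
W=ray("top",pts,0.126)[:,:2]
r=cv2.minAreaRect(W.astype(np.float32));print(s[k],r)
ctr=np.array(r[0]);e,v=np.linalg.eigh(np.cov(W.T));a=v[:,1]*np.sign(v[0,1]);yaw=np.arctan2(a[1],a[0]);print("centre",ctr,W.mean(0),"yaw",yaw)
R=Rot.from_euler('z',yaw).as_matrix();o=np.r_[W.mean(0),0]
P=lambda L:o+np.array(L)@R.T
sc=4;x0,y0=200,130
big=cv2.resize(im[130:250,200:320],None,fx=sc,fy=sc)
b2=cv2.resize(cv2.imread("pics/side.png")[165:265,210:330],None,fx=sc,fy=sc)
for B,cn,x0,y0 in((big,"top",200,130),(b2,"side",210,165)):
  for L in([[-.124,-.017,.126],[.124,-.017,.126],[.124,.017,.126],[-.124,.017,.126]],[[-.13,-.095,.0],[.13,-.095,.0],[.13,.095,.0],[-.13,.095,.0]]):
    q=((proj(cn,P(L))-[x0,y0]+.5)*sc).astype(np.int32);cv2.polylines(B,[q],True,(0,255,0),1)
cv2.imwrite("pics/fit.png",np.vstack([big,b2])[:600] if 0 else np.hstack([cv2.resize(big,(400,400)),cv2.resize(b2,(400,400))]))
for t in["glue","jar","screwdriver","sanding_block","wrench","square"]:
  d=robot.outline_of("top",t)
  if d:print(t,d[0]["conf"],ray("top",[d[0]["pixel"]],.03)[0])
E
```

```text
[247 153  23  72 716] ((0.5664749145507812, -0.06556595861911774), (0.24617835879325867, 0.03358137980103493), 10.902807235717773)
centre [ 0.56647491 -0.06556596] [ 0.5646895  -0.06583641] yaw 0.18861609332545284
glue 0.93 [0.63570382 0.36659107 0.03      ]
jar 0.73 [ 0.7086099  -0.31661159  0.03      ]
screwdriver 0.81 [ 0.49453808 -0.33523454  0.03      ]
sanding_block 0.78 [0.51767836 0.35915426 0.03      ]
wrench 0.68 [ 0.79345018 -0.04169131  0.03      ]
square 0.77 [ 0.5396514 -0.443828   0.03     ]
```

View pics/fit.png

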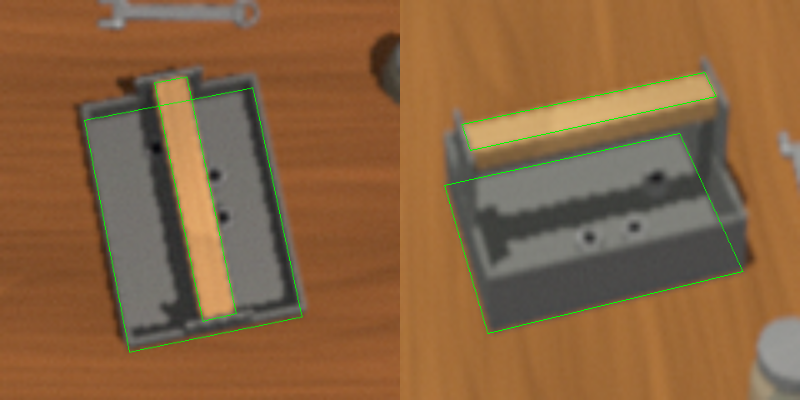

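The handle fit agrees in both views: tote centre (0.566, -0.066), yaw 0.189. Now I move above it.

>>> carry_out --pt "-0.036 -0.032 -0.004 0 0 10" --pt "-0.072 -0.064 -0.008 0 0 20" --pt "-0.108 -0.096 -0.012 0 0 30" --pt "-0.144 -0.128 -0.016 0 0 40" --pt "-0.18 -0.16 -0.02 0 0 50" --pt "-0.216 -0.192 -0.024 0 0 60" --pt "-0.252 -0.224 -0.028 0 0 70" --pt "-0.288 -0.256 -0.032 0 0 80" --pt "-0.324 -0.288 -0.036 0 0 90" --pt "-0.36 -0.32 -0.04 0 0 100" --pt "-0.396 -0.352 -0.04 0 0 110" --pt "-0.432 -0.384 -0.04 0 0 120" --jaw 0 --force 60

```text
t: 2.4
tool_pos: [0.4776, 0.0749, 0.259]
orientation: [2.931, 1.131, 0.001]
force: [-0.1, 0.4, 0.2]
opening: 0.0928
gripper_force: 0.0
```

```bash
cat >> h.py <<'E'
def goal(p,R):
    s=robot.read_state();C=Rot.from_rotvec(s["orientation"])
    print("t",s["t"],"pos",s["tool_pos"].round(4),"q",s["q"].round(2),"F",s["force"].round(1),s["opening"],s["gripper_force"])
    print("shift",C.inv().apply(np.array(p)-s["tool_pos"]).round(4),"turn",np.degrees((C.inv()*R).as_rotvec()).round(1))
def down(yaw): # tool x along tote x, z down
    return Rot.from_euler('z',yaw)*Rot.from_euler('x',np.pi)
E
python3 -c "
from h import *
goal([.5657,-.0657,.2],down(.189))"
```

```text
t 2.4 pos [0.4776 0.0749 0.259 ] q [ 0.05 -0.2   1.74  0.    1.6   0.88] F [-0.1  0.4  0.2] 0.09278680960509507 0.0
shift [-0.0293  0.1633  0.059 ] turn [ 0.  -0.  31.4]
```

>>> carry_out --pt "-0.007 0.041 0.015 0 0 8" --pt "-0.015 0.082 0.03 0 0 16" --pt "-0.022 0.123 0.045 0 0 24" --pt "-0.029 0.163 0.059 0 0 31.4" --pt "-0.029 0.163 0.059 0 0 31.4"

```text
t: 3.02
tool_pos: [0.5655, -0.0655, 0.1976]
orientation: [-3.127, -0.298, 0.005]
force: [-0.2, 0.4, -0.7]
opening: 0.0931
gripper_force: 0.0
```

Run:
```python
from h import *
s=robot.read_state();w=robot.read_camera("wrist");cv2.imwrite("pics/w.png",w[:,:,::-1])
m=robot.camera_model("wrist");M=np.eye(4);M[:3,:3]=Rot.from_rotvec(s["orientation"]).as_matrix();M[:3,3]=s["tool_pos"]
T=np.linalg.inv(M@np.array(m["mount"]));K=np.array([[m["fx"],0,m["cx"]],[0,m["fy"],m["cy"]],[0,0,1]])
R=Rot.from_euler('z',.189).as_matrix();P=lambda L:np.array([.5657,-.0657,0])+np.array(L)@R.T
im=w[:,:,::-1].copy()
for L in([[-.124,-.017,.126],[.124,-.017,.126],[.124,.017,.126],[-.124,.017,.126]],[[-.124,-.089,.006],[.124,-.089,.006],[.124,.089,.006],[-.124,.089,.006]]):
  q=cv2.projectPoints(P(L),cv2.Rodrigues(T[:3,:3])[0],T[:3,3],K,m["dist"])[0][:,0];cv2.polylines(im,[q.astype(np.int32)],True,(0,255,0),1);print(q.round())
cv2.imwrite("pics/w2.png",im)
goal([.5657,-.0657,.096],down(.189))
```

```text
[[268. 320.]
 [274.  55.]
 [230.  55.]
 [235. 320.]]
[[312. 261.]
 [326.  76.]
 [177.  76.]
 [190. 261.]]
t 3.075 pos [ 0.5654 -0.0642  0.1986] q [-0.2   0.06  1.6   0.    1.48  1.17] F [ 0.4  0.4 -0.2] 0.09318379904734486 0.0
shift [0.0002 0.0016 0.1026] turn [-0.   0.1  0.2]
```

View pics/w2.png

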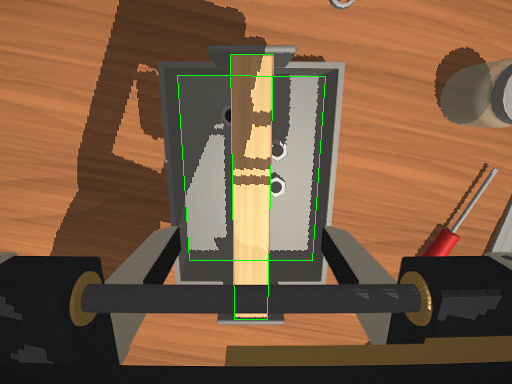

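The wrist picture shows the bar from (252,55) to (252,320), centred between the fingers and matching the overlay; the nuts are on the floor at (228,115), (278,150) and (277,187). I descend and grip.

>>> carry_out --pt "0 0.001 0.02 0 0 0" --pt "0 0.001 0.045 0 0 0" --pt "0 0.001 0.07 0 0 0" --pt "0 0.001 0.09 0 0 0" --pt "0 0.001 0.102 0 0 0" --pt "0 0.001 0.102 0 0 0"

```text
t: 3.82
tool_pos: [0.5652, -0.0639, 0.0967]
orientation: [-3.126, -0.306, 0.002]
force: [-0.1, 0.4, -0.3]
opening: 0.093
gripper_force: 0.0
```

>>> carry_out --pt "0 0 0 0 0 0" --pt "0 0 0 0 0 0" --pt "0 0 0 0 0 0" --pt "0 0 0 0 0 0" --pt "0 0 0 0 0 0" --pt "0 0 0 0 0 0" --jaw 255 --force 60

```text
t: 4.58
tool_pos: [0.5659, -0.0643, 0.0976]
orientation: [-3.127, -0.305, 0.0]
force: [0.3, 0.1, -0.5]
opening: 0.0378
gripper_force: 0.0
```

```bash
python3 -c "
from h import *
goal([.50,-.06,.30],down(.189))"
```

```text
t 4.575 pos [ 0.5659 -0.0643  0.0976] q [-0.2   0.14  1.71 -0.    1.3   1.17] F [ 0.3  0.1 -0.5] 0.03778188236204557 0.0
shift [-0.0638 -0.0169 -0.2024] turn [-0.   0.   0.3]
```

>>> carry_out --pt "0 0 0 0 0 0" --pt "0 0 0 0 0 0" --pt "0 0 0 0 0 0" --pt "0 0 0 0 0 0"

```text
t: 5.08
tool_pos: [0.566, -0.0645, 0.0977]
orientation: [3.126, 0.305, 0.0]
force: [1.2, -2.9, -0.6]
opening: 0.0341
gripper_force: 60.0
```

>>> carry_out --pt "0 0 -0.01 0 0 0" --pt "0 0 -0.025 0 0 0" --pt "0 0 -0.045 0 0 0" --pt "0 0 -0.065 0 0 0" --pt "0 0 -0.09 0 0 0" --pt "0 0 -0.115 0 0 0" --pt "0 0 -0.14 0 0 0" --pt "0 0 -0.16 0 0 0" --pt "0 0 -0.18 0 0 0" --pt "0 0 -0.19 0 0 0" --pt "0 0 -0.2 0 0 0" --pt "0 0 -0.2 0 0 0"

```text
t: 6.58
tool_pos: [0.5662, -0.0643, 0.2981]
orientation: [3.127, 0.305, 0.001]
force: [0.7, 0.6, -4.1]
opening: 0.0336
gripper_force: 60.0
```

```bash
python3 -c "
from h import *
D=down(.189);a=Rot.from_euler('z',.189).apply([-1,-1,0])/2**.5
goal([.5659,-.0643,.30],Rot.from_rotvec(a*np.radians(30))*D)
cv2.imwrite('pics/s2.png',robot.read_camera('side')[:,:,::-1])"
```

```text
t 6.575 pos [ 0.5662 -0.0643  0.2981] q [-0.2   0.03  1.45 -0.    1.66  1.17] F [ 0.7  0.6 -4.1] 0.033646821421848175 59.984509348869324
shift [-0.0002 -0.0001 -0.0019] turn [-21.3  21.1   0.3]
```

View pics/s2.png

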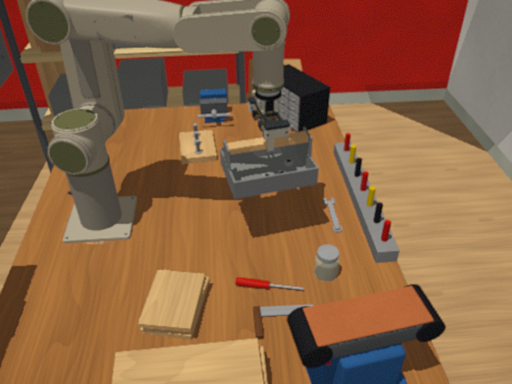

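The side picture shows the tote hanging level in the gripper at about (270,170), clear of the bench. I tilt towards near_left.

>>> carry_out --pt "0 0 0 -1.5 1.5 0" --pt "0 0 0 -3 3 0" --pt "0 0 0 -5 5 0" --pt "0 0 0 -7 7 0" --pt "0 0 0 -9 9 0" --pt "0 0 0 -11 11 0" --pt "0 0 0 -13 13 0" --pt "0 0 0 -15 15 0" --pt "0 0 0 -17 17 0" --pt "0 0 0 -19 19 0" --pt "0 0 0 -20.5 20.5 0" --pt "0 0 0 -21.5 21.5 0"

```text
t: 8.12
tool_pos: [0.5654, -0.0639, 0.2972]
orientation: [2.733, 0.267, 0.578]
force: [0.5, 1.2, -5.2]
opening: 0.0337
gripper_force: 60.0
```

>>> carry_out --pt "0 0 0 0 0 0" --pt "0 0 0 0 0 0" --pt "0 0 0 0 0 0" --pt "0 0 0 0 0 0" --pt "0 0 0 0 0 0" --pt "0 0 0 0 0 0" --pt "0 0 0 0 0 0" --pt "0 0 0 0 0 0"

```text
t: 9.12
tool_pos: [0.5659, -0.0643, 0.2976]
orientation: [2.734, 0.267, 0.577]
force: [0.3, -0.8, -4.3]
opening: 0.0337
gripper_force: 60.0
```

Run:
```python
from h import *
D=down(.189);a=Rot.from_euler('z',.189).apply([-1,-1,0])/2**.5
goal([.5659,-.0643,.30],Rot.from_rotvec(a*np.radians(30))*D)
s=robot.read_state()
# tote pose if no slip
Rt=Rot.from_rotvec(s["orientation"])*Rot.from_euler('x',np.pi)
org=s["tool_pos"]+Rt.apply([0,0,-.0976])
P=lambda L:org+Rt.apply(np.array(L,float))
ims=[]
for c in("side","top","wrist"):
  w=robot.read_camera(c)[:,:,::-1].copy();cv2.imwrite(f"pics/{c}3.png",w)
  if c=="wrist":ims.append(cv2.resize(w,(400,300)));continue
  q0=proj(c,[org])[0];x0,y0=(q0-[65,50]).astype(int);x0=max(x0,0)
  B=cv2.resize(w[y0:y0+98,x0:x0+130],(400,300),interpolation=cv2.INTER_CUBIC);k=400/130
  for L in([[-.124,-.089,.006],[.124,-.089,.006],[.124,.089,.006],[-.124,.089,.006]],[[-.13,-.095,.06],[.13,-.095,.06],[.13,.095,.06],[-.13,.095,.06]]):
    cv2.polylines(B,[((proj(c,P(L))-[x0,y0]+.5)*k).astype(np.int32)],True,(0,255,0),1)
  ims.append(B)
ims.append(ims[0]*0)
cv2.imwrite("pics/tilt.png",np.vstack([np.hstack(ims[:2]),np.hstack(ims[2:])]))
```

```text
t 9.125 pos [ 0.5659 -0.0643  0.2976] q [-0.02 -0.42  1.94 -0.3   1.18  1.41] F [ 0.3 -0.8 -4.3] 0.03369530421800482 59.985085129737854
shift [ 0.0008  0.0009 -0.002 ] turn [ 0.2 -0.4  0.3]
```

View pics/tilt.png

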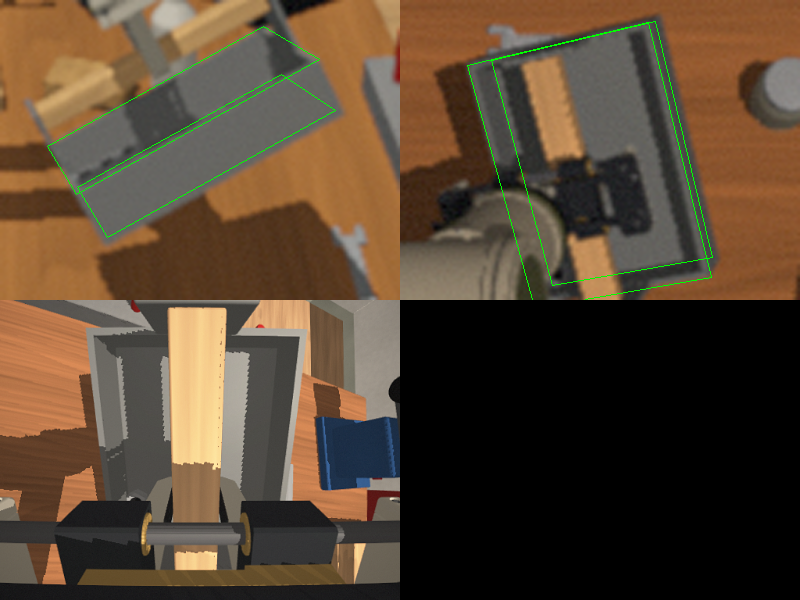

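The side and top overlays match, so the bar has not slipped in the grip. In the wrist view a nut shows at the left wall at about (137,497), partly hidden by the gripper. I'll locate it in the tote frame.

Run:
```python
from h import *
s=robot.read_state();w=robot.read_camera("wrist")
m=robot.camera_model("wrist");K=np.array([[m["fx"],0,m["cx"]],[0,m["fy"],m["cy"]],[0,0,1]])
# tool->tote: flip, origin .0976 below tcp
F=np.diag([1.,-1,-1,1]);F[2,3]=.0976
M=F@np.array(m["mount"])
def tote(px,z=.019):
    u=cv2.undistortPoints(np.array([[px]],float),K,m["dist"])[0,0];d=M[:3,:3]@np.r_[u,1];o=M[:3,3];return (o+d*(z-o[2])/d[2]).round(3)
for n in("nut0",):
  for d in robot.outline_of("wrist",n):print(d["conf"],d["pixel"],d["pixels"].sum(),tote(d["pixel"]))
for x in(-.12,-.1,-.08,-.06,-.04,-.02):
  p=np.linalg.inv(M)@[x,.077,.019,1];q=cv2.projectPoints(p[:3].reshape(1,1,3),np.zeros(3),np.zeros(3),K,m["dist"])[0].ravel();print(x,q.round())
B=cv2.resize(w[170:384,60:260,::-1],None,fx=2.8,fy=2.8,interpolation=cv2.INTER_CUBIC)
B=np.clip(B.astype(float)*1.8+20,0,255).astype(np.uint8)
cv2.imwrite("pics/nutw.png",B)
```

```text
0.6 [252.5, 136.9] 64444 [ 0.06  -0.     0.019]
0.56 [174.7, 251.5] 291 [-0.05   0.075  0.019]
-0.12 [179. 312.]
-0.1 [177. 295.]
-0.08 [175. 279.]
-0.06 [174. 261.]
-0.04 [172. 242.]
-0.02 [171. 223.]
```

View pics/nutw.png

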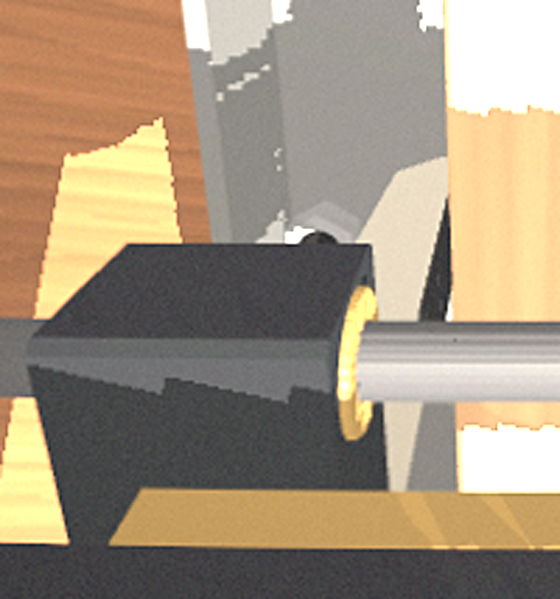

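Run:
```python
from h import *
s=robot.read_state();Rt=Rot.from_rotvec(s["orientation"])*Rot.from_euler('x',np.pi)
org=s["tool_pos"]+Rt.apply([0,0,-.0976]);P=lambda L:org+Rt.apply(np.array(L,float))
N=[[-.111,.076,.019],[-.084,.076,.019],[-.057,.076,.019]]
ims=[]
for c in("side","top"):
  w=robot.read_camera(c)[:,:,::-1].copy();q=proj(c,P(N));print(c,q.round())
  for d in robot.outline_of(c,"nut0"):print(d["conf"],d["pixel"],d["pixels"].sum())
  x0,y0=(q[1]-[33,40]).astype(int)
  B=cv2.resize(w[y0:y0+80,x0:x0+66],(396,480),interpolation=cv2.INTER_CUBIC);B=np.clip(B*1.4,0,255).astype(np.uint8)
  for a in q:cv2.circle(B,tuple(((a-[x0,y0]+.5)*6).astype(int)),2,(0,255,0),-1)
  ims.append(B)
cv2.imwrite("pics/chk.png",np.hstack(ims))
print("corners z",P([[x,y,0] for x in(-.13,.13) for y in(-.095,.095)])[:,2].round(3))
```

```text
side [[243. 180.]
 [250. 176.]
 [258. 172.]]
top [[252. 209.]
 [250. 201.]
 [247. 193.]]
0.45 [254.8, 209.1] 49
corners z [0.201 0.133 0.294 0.226]
```

View pics/chk.png

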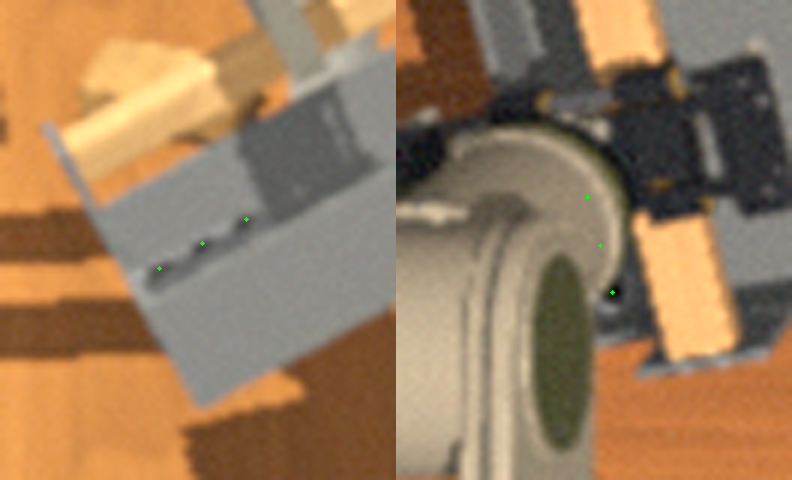

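The side crop shows three nuts in a touching row along the left wall, starting in the near_left corner. They sit at the predicted pixels (243,180), (250,176) and (258,172), and the top view confirms the corner one at (252,209). The tote's lowest point is 0.13 m above the bench, so I hand the job in.

```bash
python3 -c "
from plant import robot
print(robot.close_job())"
```

```text
the job is handed in; nothing more can be done
None
```

I handed the job in with the tote gripped by its handle, tilted about 30° and about 13 cm clear of the bench; all three nuts lie in a row in the near-left inner corner, the one nearest the bolt board, and none spilled.

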